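# Set the flywheel to its start mark

### The job

Get the flywheel apparatus ready for a run. Swing the brake lever fully off the wheel; then turn the bearing screw on top of the spindle clockwise until it bottoms and back it off by one eighth of a turn; then turn the wheel by its rim until its engraved line faces the fixed pointer, and last swing the brake lever fully back on, leaving the line at the pointer. Do not turn the wheel while the brake is on, and leave the bottles and the beaker where they stand.

Things in the scene. Friction and masses are not known exactly. Their poses are not given: they have to be found in the camera images.
- axis (a point): Point on the vertical axis of the flywheel, level with the rim's top, 80 mm above the table; x points to the pointer, z up. The wheel is a plain aluminium dish 200 mm across lying flat: an upright rim 12 mm thick (88 to 100 mm from the axis) stands 30 to 80 mm above the table, the floor inside it is at 38 mm. Dark fixed base plate below, 20 mm high, about 270 by 290 mm.
- mark (a point): Outer end of the engraved line, at the rim's top (100 mm from the axis, 80 mm above the table); turns with the wheel. The dark line, 6 mm wide, is the only one: it runs radially from the hub across the dish's floor, over the rim and down its outside. The five round dark spots in the dish are mere holes.
- pointer_tip (a point): The sharp end of the fixed pointer, 105 mm from the wheel's axis and level with the rim's top (80 mm above the table), on a 30 mm wide post that stands outside the rim. Its axes are those of the apparatus: x runs radially outwards, z up. Line and pointer face each other when the mark lies on the straight line from the axis to this tip.
- wheel (a joint): Angle of the flywheel, rad: 0 (or whole turns) when the line faces the pointer, growing anticlockwise seen from above; it starts 0.6 to 1.9 rad anticlockwise of the pointer. It turns either way without end, needs about 1.3 N at the rim and stays where it is left. The rim can be pinched from above, one finger inside it and one outside; the side opposite the pointer is clear.
- screw (a joint): Angle of the bearing screw, rad, growing clockwise seen from above; it bottoms on a hard stop at 1.6 and starts 0.5 to 1.3 rad short of it. One eighth of a turn is 0.785 rad. Needs about 0.1 N m and stays where it is left.
- screw_grip (a point): Middle of the screw's steel bar head, on the wheel's axis, 94 mm above the table. The head is an upright flat bar 60 mm long, 14 mm wide and 30 mm high (from 78 to 108 mm above the table) on a round collar 36 mm across; its length lies along this point's x axis, which turns with the screw. Grip across the 14 mm.
- brake (a joint): Angle of the brake lever about its upright pivot, rad: 0 fully on, with the rubber shoe against the rim, 0.5 fully off (stops at both ends). It grows clockwise seen from above, the grip moving away from the wheel. Stays where it is left; about 1 N at the grip moves it.
- brake_grip (a point): Middle (height) of the usable part of the brake lever's upright black round grip, 22 mm across, 93 mm above the table; the grip stands on the flat lever from 65 to 113 mm above the table, 170 mm from the pivot, on its -x side: this point's x axis points from the grip to the pivot.
- brake_pivot (a point): Point on the upright pivot axis of the brake lever, at the height of the grip's middle, 60 mm in x and 128 mm in y from the wheel's axis in the apparatus's frame. The lever is a flat steel bar, 16 mm wide, 53 to 65 mm above the table, with a rubber shoe on the side towards the wheel.
- wash_bottle_mid (a point): Bystander: white plastic bottle with a red cap, 66 mm across and 170 mm high; point at its middle.
- jar_mid (a point): Bystander: amber glass jar with a black lid, 70 mm across and 100 mm high; point at its middle.
- beaker_mid (a point): Bystander: glass beaker, 76 mm across and 95 mm high; point at its middle.

How it is judged:
By the outcome, as a careful person would: the job done as asked, in the order asked, and still so for the second after the job is handed in, with the robot touching nothing.
It also fails if it takes over 72 s, if anything falls off the work surface, if the arm or the gripper's body presses on something with over 40 N, if the wrist force passes 120 N, or if a joint passes its speed limit or range.

### The arm

A 6-joint arm with a two-finger parallel gripper is mounted at the origin on the work surface. World frame = base frame: x ahead of the robot, y to its left, z up, the work surface at z = 0. Lengths are in mm, angles in rad, forces in N, time in s.
With the tool pointing down it reaches from about 400 to 925 mm from the base axis. Payload 12.5 kg.
Tool frame: the origin (TCP) lies on the front face of the gripper's body, between the roots of the fingers; the fingertips stand 78 mm ahead of it and the grasp point (between the pads) lies 59 mm ahead of it (env.nose_length is the distance from the TCP to the fingertips, in mm); z points along the fingers, y is the line along which they close (so a half turn about z gives the same grasp; the last joint's range is limited). The gripper opens to 95 mm and grips with 3 to 60 N. Pads are 20 mm wide; open, the fingers measure 119 mm over their backs; the gripper's body (75 mm by 180 mm) begins 59 mm behind the grasp point.
Start: joints at [-1.393, 0.491, 1.559, -0, 1.092, -0.106], TCP at [175.025, -600.003, 292.261] pointing down, gripper open.
Joint ranges: [-3.1, 3.1], [-0.84, 2.19], [0.05, 2.79], [-1.13, 4.28], [0.06, 2.93], [-2.69, 2.69]. Speed limits (rad/s): [2.22, 2.22, 2.79, 3.14, 3.14, 3.14].

### API

Orientations are given as [roll, pitch, yaw] about the fixed x, y, z axes, in that order (R = Rz(yaw) Ry(pitch) Rx(roll)).
In Python, from cell import env gives the robot as it stands.
- The arm moves only by the tool jog_arm, never from a script. Its argument "motion" is a list of rows, each a list of 7 numbers: the turn, a rotation vector about the tool's x, y, z in degrees, then the shift along the tool's x, y, z in mm, then the finger opening in mm, from 0 to 95.1. In form: [[wx, wy, wz, x, y, z, hand], ...]. A call has 1 to 10 rows; each row shifts and turns the commanded pose from where the row before left it, along the tool's axes as they then stand; what a row does not reach is not made up. A row lasts 1/8 s, in which the tool goes at most 62.5 mm and 10.7 degrees, less where a joint would pass 70% of its speed; a pose out of reach is approached as far as the arm can. A call is refused whole if a number of a shift passes 62.5 or a number of a turn 10.7, either way. A call with a gripper value outside its range is refused whole. The fingers move at their own pace and stop on an object; the grip force is fixed at half the most. Time passes only in rows, so rows that do not move let the fingers close. It gives the time, the measured TCP pose, the force, the opening and the grip force at its end, in the units of the state.
- env.state(): the state, without advancing time (a new reading comes with each control period).
- env.read_camera(name): name is "scene" or "top" or "wrist"; returns a dict with "color" (480x640x3 uint8, red, green, blue), "z_map" (480x640 float32, mm along the optical axis (not along the pixel's ray), 0 where there is no reading), "camera_matrix" (3x3 intrinsics, pixels), "world_to_cam" (4x4, takes a point from world to camera coordinates). Camera axes: x right, y up, looking along -z (the intrinsics and any distortion apply to the point x, -y, -z); pixel columns grow to the right and rows downward; lengths in mm; the calibration is good to about 2 mm. A picture is of the moment at which its call begins.
- env.job_done(): hands the job in; it is judged then, once.
Trained networks look in the newest picture that a camera, given by its name, has taken for a name from the list of things; names that differ only in an ending like _2 or _b are one class to them, and where a whole thing is asked for, a point or a joint stands for the part that bears it (a point fixed in the world has none). Each returns a list of dicts, best first, with "score" (0 to 1); they miss things now and then, are a little off and sometimes report something else, mostly with a low value. They report only what shows in the picture. A call takes as long as a camera call.
- env.recognise(camera, thing): "location" ([column, row] in pixels, amid what is visible of it).
The state is a dict: "t": time; "joints": joint angles; "qvel": joint speeds; "tau": joint torques, N m; "eef_pos": TCP position; "tcp_rot": TCP orientation; "ft_force": force on the tool from outside, world axes, zero at the start; "moment": the same for the moment, N m; "opening": opening from 0.0 (shut) to 1.0 (fully open); "grip_force": force on a finger pad.
Only numpy, scipy, OpenCV 4.12 (cv2) and the standard library are available. Lean on these libraries where they do the work, as an engineer would, in place of code of your own. Each camera call takes 0.05 s, during which the arm holds its last target. There are 200 camera calls.

## Working session

There is one attempt and no reset: what is moved stays moved. The work goes in short steps, Python scripts to look and compute and a tool call to move; the robot and the scene stay as the last step left them, time stands still between calls to the robot, and variables do not carry over. Pictures are saved under pics/ and viewed, at most 10 in all, crops included, and the job is handed in when it is done.

Besides the shell and the picture viewer there is one more tool, called after "Call:" as name(argument=value, ...), one argument or row to a line, values as JSON. jog_arm: Moves the arm, as the interface text tells. Its arguments: {"type":"object","properties":{"motion":{"type":"array"}},"required":["motion"]}

```bash
mkdir -p pics; cat > h.py <<'E'
import numpy as np, cv2
from cell import env
def cam(n): return env.read_camera(n)
def proj(c,p):
    q=c['world_to_cam']@np.append(p,1); q=np.array([q[0],-q[1],-q[2]]); u=c['camera_matrix']@q; return u[:2]/u[2]
def ray(c,px):
    K=c['camera_matrix'];d=np.linalg.inv(K)@[px[0],px[1],1]; d=np.array([d[0],-d[1],-d[2]])
    T=np.linalg.inv(c['world_to_cam']); return T[:3,3],T[:3,:3]@d
def atz(c,px,z):
    o,d=ray(c,px); return o+d*(z-o[2])/d[2]
def cloud(c):
    Z=c['z_map'];v,u=np.nonzero(Z>0);z=Z[v,u];K=c['camera_matrix']
    x=(u-K[0,2])/K[0,0]*z;y=(v-K[1,2])/K[1,1]*z
    T=np.linalg.inv(c['world_to_cam']);return (T[:3,:3]@np.stack([x,-y,-z])).T+T[:3,3],np.stack([u,v],1)
def save(c,n): cv2.imwrite('pics/'+n,c['color'][:,:,::-1])
E
python3 - <<'E'
from h import *
np.set_printoptions(precision=1,suppress=True)
H=dict(axis=80,mark=80,pointer_tip=80,screw_grip=94,brake_grip=93,brake_pivot=93,wash_bottle_mid=85,jar_mid=50,beaker_mid=47)
for n in('top','scene'):
    c=cam(n);save(c,n+'1.png');print(n,np.linalg.inv(c['world_to_cam'])[:3,3])
    for k,z in H.items():
        r=env.recognise(n,k)
        print(k,[(round(a['score'],2),np.array(a['location']),atz(c,a['location'],z)[:2]) for a in r[:2]])
print(env.state())
E
```

```text
top [ 455.8  -22.6 1030.9]
axis [(0.59, array([321. , 242.4]), array([614.6, -21.1]))]
mark [(0.9, array([330.9, 254.2]), array([589.9, -41.6])), (0.31, array([269.7, 246.7]), array([605.6,  85.3]))]
pointer_tip [(0.91, array([318.3, 239.7]), array([620.3, -15.5]))]
screw_grip [(0.54, array([328.7, 244.2]), array([608.5, -36.9]))]
brake_grip [(0.84, array([267. , 245.8]), array([605.4,  89.4])), (0.31, array([323.1, 241.3]), array([614.7, -25.4]))]
brake_pivot [(0.66, array([323.2, 238.4]), array([620.7, -25.7])), (0.56, array([332.6, 256. ]), array([584.3, -44.8]))]
wash_bottle_mid [(0.87, array([435.5, 252.9]), array([ 591.8, -256.2]))]
jar_mid [(0.91, array([415.2, 319.7]), array([ 456.5, -217. ]))]
beaker_mid [(0.71, array([219.1, 161. ]), array([803.1, 204.7]))]
scene [ 952.4 -585.7  899.4]
axis [(0.87, array([337.1, 294. ]), array([656.1, -69.1]))]
mark [(0.9, array([328., 281.]), array([625.2, -53.1]))]
pointer_tip [(0.66, array([337.5, 292.9]), array([655.3, -66.5])), (0.28, array([327.4, 282.5]), array([626.3, -56.7]))]
screw_grip [(0.81, array([323.5, 268.6]), array([607.4, -42.1]))]
brake_grip [(0.86, array([353.4, 234.6]), array([608.5,  65.9]))]
brake_pivot [(0.62, array([333.7, 294.6]), array([656.3, -81.9]))]
wash_bottle_mid [(0.78, array([244.9, 355.5]), array([ 597.3, -268.7]))]
jar_mid [(0.62, array([203.8, 308.8]), array([ 455.1, -220.5])), (0.3, array([354. , 233.7]), array([589.8, 103.6]))]
beaker_mid [(0.97, array([462.6, 245.2]), array([795.5, 207.5])), (0.25, array([338. , 295.6]), array([647.7, -50.5]))]
{'t': 1.0, 'joints': array([-1.4,  0.5,  1.6, -0. ,  1.1, -0.1]), 'qvel': array([ 0.,  0.,  0.,  0., -0.,  0.]), 'tau': array([ -0. , -61.2, -25.8,   0.1,   0. ,  -0. ]), 'eef_pos': array([ 175. , -600. ,  292.3]), 'tcp_rot': array([3.1, 0. , 0.3]), 'ft_force': array([0.3, 0.1, 0.1]), 'moment': array([-0., -0.,  0.]), 'grip_force': 0.0, 'opening': 0.9990378318956626}
```

```bash
python3 - <<'E'
import cv2
a=cv2.imread('pics/top1.png')[140:340,190:456];cv2.imwrite('pics/topc.png',cv2.resize(a,None,fx=3,fy=3,interpolation=2))
b=cv2.imread('pics/scene1.png')[170:390,180:470];cv2.imwrite('pics/scenec.png',cv2.resize(b,None,fx=2.7,fy=2.7,interpolation=2))
E
```

```text
(no output)
```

View pics/topc.png

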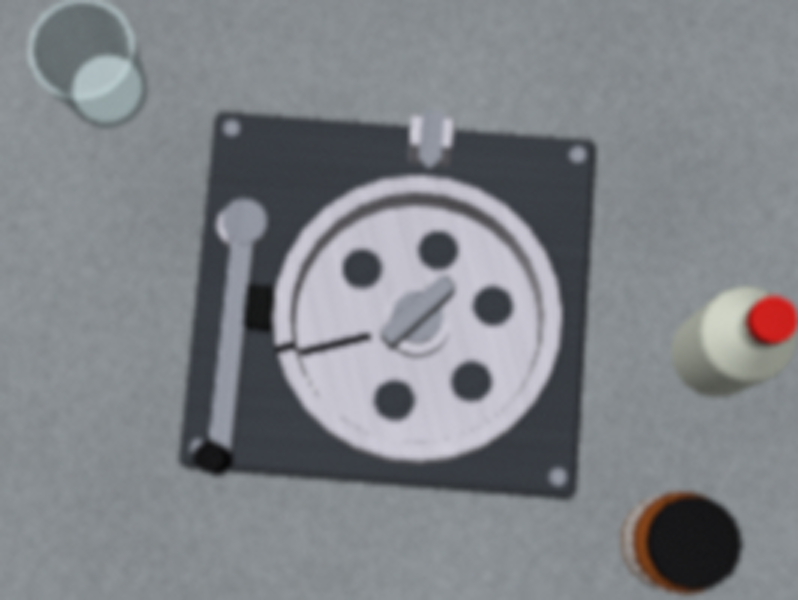

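View pics/scenec.png

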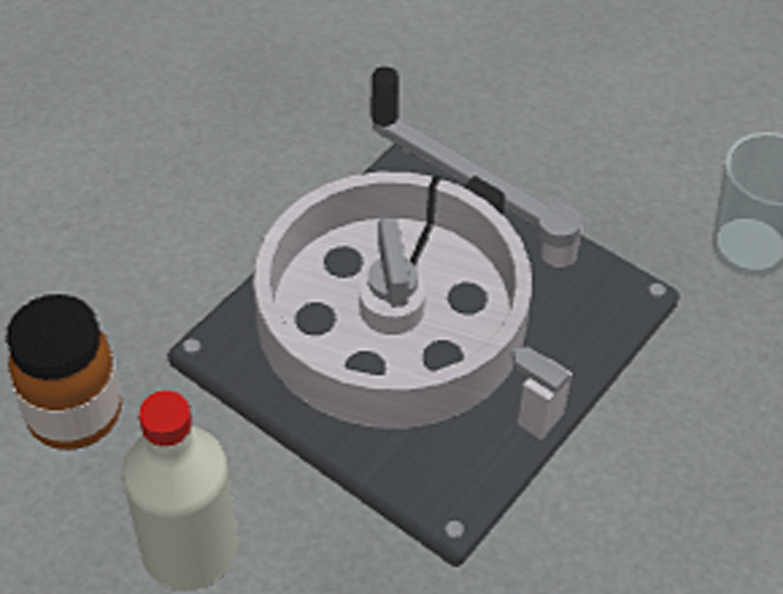

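```bash
python3 - <<'E'
from h import *
from scipy.optimize import least_squares
np.set_printoptions(precision=2,suppress=True)
for n in('top','scene'):
    c=cam(n);P,uv=cloud(c)
    m=(abs(P[:,2]-80)<3)&(np.hypot(P[:,0]-592,P[:,1]+25)<125)
    Q=P[m];x=np.array([592,-25.])
    for i in range(5):
        Q=Q[(np.hypot(*(Q[:,:2]-x).T)>86)&(np.hypot(*(Q[:,:2]-x).T)<102)] if i else Q
        x=least_squares(lambda p:np.hypot(*(Q[:,:2]-p).T)-94,x,loss='soft_l1').x
    r=np.hypot(*(Q[:,:2]-x).T);print(n,'axis',x,len(Q),r.min(),r.max(),np.median(Q[:,2]))
    # screw bar
    B=P[(P[:,2]>102)&(P[:,2]<112)&(np.hypot(*(P[:,:2]-x).T)<40)]
    w,v=np.linalg.eigh(np.cov(B[:,:2].T));print('bar',len(B),B.mean(0),np.degrees(np.arctan2(v[1,1],v[0,1])),np.sqrt(12*w))
    g=P[(P[:,2]>70)&(P[:,2]<118)&(np.hypot(P[:,0]-545,P[:,1]-110)<45)];print('grip',len(g),g.mean(0) if len(g) else 0,g.min(0),g.max(0))
c=cam('top')
for k,px,z in(('tip',(430,166),80),('mark',(276,349),80),('markin',(369,336),38),('griptop',(212,457),113),('pivot',(243,222),67),('axis',(417,318),80)):
    print(k,atz(c,(px[0]/3+190-.33,px[1]/3+140-.33),z))
c=cam('scene')
for k,px,z in(('tip',(516,351),80),('mark',(436,180),80),('griptop',(385,72),113),('pivot',(561,222),67)):
    print(k,atz(c,(px[0]/2.7+180-.33,px[1]/2.7+170-.33),z))
E
```

```text
top axis [609.54 -37.06] 1236 87.05064577558575 99.86227423146241 78.7592645439808
bar 197 [609.03 -36.77 106.1 ] 131.98288578994902 [13.75 59.05]
grip 110 [510.6   99.16 107.29] [502.22  89.98  71.1 ] [520.32 111.28 115.67]
scene axis [609.06 -37.91] 1460 86.02039338598213 101.86479398330641 80.81756626268526
bar 196 [609.98 -39.52 108.42] 132.01528989897787 [14.44 62.69]
grip 190 [513.4   96.99  97.77] [501.61  88.68  70.26] [576.57 110.88 117.67]
tip [716.03 -46.5   80.  ]
mark [586.15  60.16  80.  ]
markin [601.32  -3.06  38.  ]
griptop [510.08  98.37 113.  ]
pivot [678.81  85.95  67.  ]
axis [607.72 -37.02  80.  ]
tip [714.99 -44.87  80.  ]
mark [584.68  58.19  80.  ]
griptop [506.29 105.51 113.  ]
pivot [679.46  85.49  67.  ]
```

Call:
jog_arm(
  motion=[
    [0,0,-10.4,0,0,0,95],
    [0,0,-10.4,0,0,0,95],
    [0,0,-10.4,0,0,0,95],
    [0,0,-10.4,0,0,0,95],
    [0,0,-10.4,0,0,0,95],
    [0,0,-10.4,0,0,0,95],
    [0,0,-10.4,0,0,0,95],
    [0,0,-10.4,0,0,0,95],
    [0,0,-10.4,0,0,0,95],
    [0,0,-10.4,0,0,0,95],
  ],
)

```text
t: 2.45
eef_pos: [175.0, -600.0, 292.3]
tcp_rot: [-3.142, 0.0, 2.105]
ft_force: [-0.7, -0.8, 0.3]
opening: 0.998
grip_force: 0.0
```

Call:
jog_arm(
  motion=[
    [0,0,-10.4,0,0,0,95],
    [0,0,-10.4,0,0,0,95],
    [0,0,-10.4,0,0,0,95],
    [0,0,-10.4,0,0,0,95],
    [0,0,0,-18,59,0,60],
    [0,0,0,-18,59,0,60],
    [0,0,0,-18,59,0,60],
    [0,0,0,-18,59,0,60],
    [0,0,0,-18,59,0,60],
    [0,0,0,-18,59,0,60],
  ],
)

```text
t: 3.7
eef_pos: [388.8, -295.6, 292.5]
tcp_rot: [-3.141, 0.001, 2.825]
ft_force: [0.8, 0.3, 0.2]
opening: 0.632
grip_force: 0.0
```

Call:
jog_arm(
  motion=[
    [0,0,0,1,59,0,60],
    [0,0,0,1,59,0,60],
    [0,0,0,1,59,0,60],
    [0,0,0,1,59,0,60],
    [0,0,0,1,59,0,60],
    [0,0,0,1,59,0,60],
    [0,0,0,1,58,0,60],
    [0,0,0,0,0,45,60],
    [0,0,0,0,0,0,60],
  ],
)

```text
t: 4.82
eef_pos: [508.5, 96.9, 245.3]
tcp_rot: [-3.14, -0.005, 2.826]
ft_force: [-0.2, 0.1, 1.0]
opening: 0.629
grip_force: 0.0
```

Call:
jog_arm(
  motion=[
    [0,0,0,-1,2,31,60],
    [0,0,0,0,0,31,60],
    [0,0,0,0,0,30,60],
    [0,0,0,0,0,0,60],
    [0,0,0,0,0,0,15],
    [0,0,0,0,0,0,15],
    [0,0,0,0,0,0,15],
    [0,0,0,0,0,0,15],
  ],
)

```text
t: 5.82
eef_pos: [511.1, 98.1, 155.6]
tcp_rot: [3.141, 0.001, 2.825]
ft_force: [-0.2, 0.1, -0.6]
opening: 0.267
grip_force: 0.0
```

Call:
jog_arm(
  motion=[
    [0,0,0,0,0,0,15],
    [0,0,0,0,0,0,15],
    [0,0,0,2.8,14,0,15],
    [0,0,0,1.6,14,0,15],
    [0,0,0,0.4,14,0,15],
    [0,0,0,-0.7,14,0,15],
    [0,0,0,-2,14,0,15],
    [0,0,0,-3,14,0,15],
    [0,0,0,-0.8,3,0,15],
    [0,0,0,0,0,0,15],
  ],
)

```text
t: 7.08
eef_pos: [538.5, 178.5, 154.9]
tcp_rot: [-3.136, -0.004, 2.826]
ft_force: [-11.2, -19.5, 10.4]
opening: 0.227
grip_force: 30.0
```

Call:
jog_arm(
  motion=[
    [0,0,0,0,0,0,60],
    [0,0,0,0,0,0,60],
    [0,0,0,0,0,0,60],
    [0,0,0,0,0,-45,60],
    [0,0,0,0,0,-45,60],
    [0,0,0,-33.5,-46,0,60],
    [0,0,0,-33.5,-46,0,60],
    [0,0,0,-33.5,-46,0,60],
    [0,0,0,-33.5,-46,0,60],
    [0,0,0,0,0,0,60],
  ],
)

```text
t: 8.32
eef_pos: [610.8, -39.6, 244.8]
tcp_rot: [-3.141, 0.001, 2.821]
ft_force: [0.1, 1.2, 0.0]
opening: 0.63
grip_force: 0.0
```

Call:
jog_arm(
  motion=[
    [0,0,10,0,0,0,60],
    [0,0,10,0,0,0,60],
    [0,0,10,0,0,0,60],
    [0,0,0,0,0,0,60],
  ],
)

```text
t: 8.82
eef_pos: [609.8, -35.4, 245.2]
tcp_rot: [3.142, 0.0, 2.304]
ft_force: [0.1, -0.1, -0.5]
opening: 0.629
grip_force: 0.0
```

```bash
python3 - <<'E'
from h import *
np.set_printoptions(precision=3,suppress=True)
s=env.state();print(s['eef_pos'],s['tcp_rot'],s['joints'],s['t'])
c=cam('scene');save(c,'s2.png');P,uv=cloud(c)
g=P[(P[:,2]>75)&(P[:,2]<118)&(np.hypot(P[:,0]-535,P[:,1]-178)<30)];print('grip',len(g),np.median(g,0),g.min(0),g.max(0))
c=cam('wrist');save(c,'w2.png')
# bar in the wrist view
P,uv=cloud(c);B=P[(P[:,2]>102)&(P[:,2]<112)&(np.hypot(P[:,0]-609.3,P[:,1]+37.5)<40)]
if len(B)>10:
    w,v=np.linalg.eigh(np.cov(B[:,:2].T));print('bar',len(B),B.mean(0),np.degrees(np.arctan2(v[1,1],v[0,1])),np.sqrt(12*w))
cv2.imwrite('pics/j2.png',cv2.resize(np.hstack([cv2.imread('pics/s2.png')[150:400,200:480],cv2.imread('pics/w2.png')[::2,::2][:240].copy() if 0 else cv2.resize(cv2.imread('pics/w2.png'),(333,250))]),None,fx=1.3,fy=1.3))
E
```

```text
[609.769 -35.36  245.219] [3.142 0.    2.304] [-0.166  0.52   1.648  0.     0.974 -0.899] 8.825
grip 4 [530.921 186.631 114.742] [528.448 184.53  112.673] [534.392 187.364 115.404]
bar 1926 [606.153 -35.473 107.011] 131.76546697402912 [13.763 58.922]
```

View pics/j2.png

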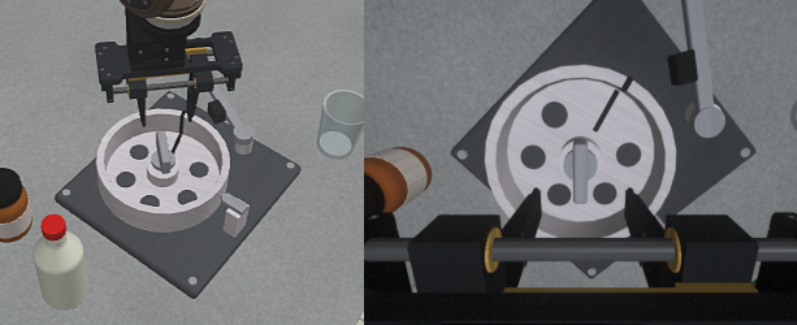

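Call:
jog_arm(
  motion=[
    [0,0,0,-1,-1.5,29,60],
    [0,0,0,0,0,28,60],
    [0,0,0,0,0,28,60],
    [0,0,0,0,0,0,5],
    [0,0,0,0,0,0,5],
    [0,0,0,0,0,0,5],
    [0,0,0,0,0,0,5],
    [0,0,0,0,0,0,5],
    [0,0,0,0,0,0,5],
    [0,0,0,0,0,0,5],
  ],
)

```text
t: 10.18
eef_pos: [609.1, -38.5, 160.7]
tcp_rot: [-3.141, 0.0, 2.302]
ft_force: [-3.4, -3.3, 5.1]
opening: 0.149
grip_force: 30.0
```

```bash
python3 - <<'E'
from h import *
s=env.state();print(s['ft_force'],s['moment'],s['opening'],s['grip_force'],s['eef_pos'],s['tcp_rot'])
E
```

```text
[-3.43017978 -3.34464988  5.06403783] [-0.60899367  0.60590632  0.03825301] 0.14896033506891454 30.001991987228394 [609.06789009 -38.4825583  160.65139871] [-3.14084462e+00  1.30089725e-04  2.30161126e+00]
```

Call:
jog_arm(
  motion=[
    [0,0,8,0,-0.5,0,5],
    [0,0,8,0,0,0,5],
    [0,0,8,0,0,0,5],
    [0,0,0,0,0,0,5],
  ],
)

```text
t: 10.68
eef_pos: [608.7, -38.7, 160.7]
tcp_rot: [-3.141, 0.0, 1.881]
ft_force: [-3.9, -2.9, 5.1]
opening: 0.147
grip_force: 30.0
```

```bash
cat > st.py <<'E'
from h import *
np.set_printoptions(precision=3,suppress=True)
s=env.state();print(s['t'],s['ft_force'],s['moment'],s['eef_pos'],s['tcp_rot'],np.degrees(s['tcp_rot'][2]),s['tau'][5],s['joints'])
E
python3 st.py
```

```text
10.675 [-3.875 -2.882  5.119] [-0.425  0.594 -0.082] [608.693 -38.72  160.652] [-3.141  0.     1.881] 107.74831839221585 0.8094007708132267 [-0.172  0.624  1.721 -0.001  0.797 -0.481]
```

Call:
jog_arm(
  motion=[
    [0,0,5,0,0,0,5],
    [0,0,5,0,0,0,5],
    [0,0,0,0,0,0,5],
  ],
)

```text
t: 11.05
eef_pos: [608.5, -38.8, 160.6]
tcp_rot: [-3.141, 0.0, 1.707]
ft_force: [-5.2, -3.1, 6.5]
opening: 0.144
grip_force: 30.0
```

```bash
python3 st.py
```

```text
11.05 [-5.163 -3.128  6.476] [-0.631  0.734 -0.111] [608.529 -38.761 160.62 ] [-3.141  0.     1.707] 97.7889931776109 0.46143178828060627 [-0.172  0.624  1.721 -0.001  0.797 -0.307]
```

Call:
jog_arm(
  motion=[
    [0,0,4,0,0,0,5],
    [0,0,0,0,0,0,5],
  ],
)

```text
t: 11.3
eef_pos: [608.5, -38.8, 160.6]
tcp_rot: [-3.14, 0.0, 1.637]
ft_force: [-4.3, -3.4, 5.8]
opening: 0.145
grip_force: 30.0
```

```bash
python3 st.py
```

```text
11.3 [-4.259 -3.421  5.755] [-0.586  0.74  -0.071] [608.49  -38.771 160.626] [-3.14   0.     1.637] 93.80542661018197 0.32981978729367256 [-0.172  0.624  1.721 -0.001  0.798 -0.238]
```

Call:
jog_arm(
  motion=[
    [0,0,4,0,0,0,5],
    [0,0,0,0,0,0,5],
  ],
)

```text
t: 11.55
eef_pos: [608.4, -38.8, 160.6]
tcp_rot: [-3.14, 0.0, 1.567]
ft_force: [-6.3, -3.5, 6.5]
opening: 0.147
grip_force: 30.0
```

```bash
python3 st.py
```

```text
11.55 [-6.344 -3.502  6.465] [-0.623  0.851 -0.128] [608.428 -38.771 160.619] [-3.14   0.     1.567] 89.80705912489519 0.32987287268042564 [-0.172  0.624  1.722 -0.001  0.798 -0.168]
```

Call:
jog_arm(
  motion=[
    [0,0,4,0,0,0,5],
    [0,0,0,0,0,0,5],
  ],
)

```text
t: 11.8
eef_pos: [608.4, -38.8, 160.6]
tcp_rot: [-3.14, 0.001, 1.498]
ft_force: [-5.8, -3.7, 6.5]
opening: 0.142
grip_force: 30.0
```

```bash
python3 st.py
```

```text
11.8 [-5.753 -3.732  6.493] [-0.632  0.937 -0.063] [608.369 -38.759 160.636] [-3.14   0.001  1.498] 85.80869638059131 0.3299663309007883 [-0.172  0.623  1.722 -0.001  0.798 -0.098]
```

Call:
jog_arm(
  motion=[
    [0,0,4,0,0,0,5],
    [0,0,0,0,0,0,5],
  ],
)

```text
t: 12.05
eef_pos: [608.3, -38.7, 160.6]
tcp_rot: [-3.14, 0.001, 1.429]
ft_force: [-5.8, -3.5, 6.9]
opening: 0.145
grip_force: 30.5
```

```bash
python3 st.py
```

```text
12.05 [-5.785 -3.455  6.934] [-0.553  0.951  0.758] [608.305 -38.744 160.625] [-3.14   0.001  1.429] 81.90013763995087 1.1842265725135803 [-0.172  0.623  1.722 -0.002  0.798 -0.029]
```

Call:
jog_arm(
  motion=[
    [0,0,4,0,0,0,5],
    [0,0,0,0,0,0,5],
  ],
)

```text
t: 12.3
eef_pos: [608.3, -39.1, 160.6]
tcp_rot: [-3.14, 0.002, 1.36]
ft_force: [-6.1, -6.4, 7.9]
opening: 0.157
grip_force: 32.3
```

```bash
python3 st.py
```

```text
12.3 [-6.079 -6.362  7.922] [-1.154  1.082  0.907] [608.31  -39.056 160.641] [-3.14   0.002  1.36 ] 77.93499583289308 1.365823857486248 [-0.172  0.623  1.722 -0.002  0.798  0.04 ]
```

Call:
jog_arm(
  motion=[
    [0,0,0,0,0,0,50],
    [0,0,0,0,0,0,50],
    [0,0,0,0,0,0,50],
    [0,0,-6,0,0,-28,50],
    [0,0,0,0,0,-28,50],
    [0,0,0,0,0,-28,50],
    [0,0,0,0,0,0,50],
  ],
)

```text
t: 13.18
eef_pos: [609.6, -38.4, 246.0]
tcp_rot: [3.138, 0.0, 1.464]
ft_force: [0.1, 0.5, -0.6]
opening: 0.525
grip_force: 0.0
```

```bash
cat > bar.py <<'E'
from h import *
np.set_printoptions(precision=2,suppress=True)
s=env.state();print(s['t'],s['eef_pos'],np.degrees(s['tcp_rot']))
A=np.array([609.3,-37.5])
for n in('wrist','top','scene'):
    c=cam(n);P,uv=cloud(c);B=P[(P[:,2]>102)&(P[:,2]<112)&(np.hypot(*(P[:,:2]-A).T)<36)]
    if len(B)>10:
        w,v=np.linalg.eigh(np.cov(B[:,:2].T));b=cv2.minAreaRect(B[:,:2].astype(np.float32))
        print(n,len(B),B.mean(0),np.degrees(np.arctan2(v[1,1],v[0,1]))%180,np.sqrt(12*w),b)
    save(c,f"{n}_{s['t']:.1f}.png")
E
python3 bar.py
```

```text
13.175 [609.56 -38.4  246.03] [179.79   0.01  83.87]
wrist 1927 [607.53 -35.24 106.98] 83.64566408831963 [13.86 58.99] ((607.3312377929688, -36.565940856933594), (59.530906677246094, 13.921274185180664), 83.83275604248047)
scene 208 [609.32 -39.47 108.17] 83.1410738359267 [14.36 60.5 ] ((608.619384765625, -37.52599334716797), (59.9212646484375, 14.51952838897705), 82.4325180053711)
```

Call:
jog_arm(
  motion=[
    [0,0,0,0.5,0,29,50],
    [0,0,0,0,0,28,50],
    [0,0,0,0,0,28,50],
    [0,0,0,0,0,0,5],
    [0,0,0,0,0,0,5],
    [0,0,0,0,0,0,5],
    [0,0,0,0,0,0,5],
    [0,0,0,0,0,0,5],
    [0,0,0,0,0,0,5],
  ],
)

```text
t: 14.45
eef_pos: [608.4, -37.9, 160.0]
tcp_rot: [-3.14, 0.0, 1.464]
ft_force: [-6.0, 0.1, 5.7]
opening: 0.142
grip_force: 30.0
```

Call:
jog_arm(
  motion=[
    [0,0,-9,0,0,0,5],
    [0,0,-9,0,0,0,5],
    [0,0,-9,0,0,0,5],
    [0,0,-9,0,0,0,5],
    [0,0,-9,0,0,0,5],
    [0,0,0,0,0,0,5],
  ],
)

```text
t: 15.2
eef_pos: [608.5, -37.9, 160.0]
tcp_rot: [-3.141, -0.001, 2.252]
ft_force: [-5.0, -0.0, 5.7]
opening: 0.15
grip_force: 30.0
```

Call:
jog_arm(
  motion=[
    [0,0,0,0,0,0,50],
    [0,0,0,0,0,0,50],
    [0,0,0,0,0,0,50],
    [0,0,0,0,0,-28,50],
    [0,0,0,0,0,-28,50],
    [0,0,0,0,0,-28,50],
    [0,0,0,0,0,0,50],
  ],
)

```text
t: 16.08
eef_pos: [609.6, -38.0, 245.1]
tcp_rot: [3.139, 0.003, 2.249]
ft_force: [-0.1, -0.2, -0.7]
opening: 0.527
grip_force: 0.0
```

```bash
python3 bar.py
```

```text
16.075 [609.58 -38.01 245.06] [179.86   0.16 128.86]
wrist 1931 [606.19 -35.44 107.03] 128.95915164109192 [13.75 58.86] ((606.8540649414062, -36.60647201538086), (13.80294132232666, 59.350250244140625), 39.212833404541016)
scene 193 [610.04 -39.66 108.47] 129.29833794786904 [14.27 61.98] ((608.408203125, -37.09856033325195), (14.065873146057129, 61.18301773071289), 38.96937942504883)
```

```bash
cat > mark.py <<'E'
from h import *
import sys
np.set_printoptions(precision=2,suppress=True)
A=np.array([609.2,-37.8])
def line(c,n):
    K=np.deg2rad(np.arange(-180,180,.25));g=cv2.cvtColor(c['color'],cv2.COLOR_RGB2GRAY).astype(np.float32)
    for lab,rs,z in(('rim',np.arange(90,98.5,1.),80),('floor',np.arange(36,48,1.),38)):
        M=np.array([[proj(c,[A[0]+r*np.cos(k),A[1]+r*np.sin(k),z]) for k in K] for r in rs],np.float32)
        S=cv2.remap(g,M[...,0],M[...,1],cv2.INTER_LINEAR,borderValue=255).mean(0)
        d=np.clip(np.median(S)-25-S,0,None);i=d.argmax();w=np.arange(i-20,i+21)%len(K)
        if d[i]>0: print(n,lab,'angle',np.degrees(K[i]),'cog',np.degrees(K[i])+(d[w]*np.arange(-20,21)*.25).sum()/d[w].sum(),'depth',d[i], 'wide',(d>10).sum()*.25)
for n in sys.argv[1:]:
    c=cam(n);line(c,n);save(c,f"m{n}_{env.state()['t']:.1f}.png")
E
python3 mark.py wrist scene top; python3 st.py
```

```text
wrist rim angle -10.5 cog -10.450553534046062 depth 130.36946 wide 113.75
wrist floor angle 107.5 cog 106.09230907477448 depth 101.74606 wide 103.0
scene rim angle 105.00000000000001 cog 103.1053722868227 depth 135.3457 wide 16.25
scene floor angle 131.5 cog 131.26724878911475 depth 79.95573 wide 80.75
top rim angle 51.0 cog 50.637972909396844 depth 11.200462 wide 2.0
top floor angle -85.75 cog -85.71688176744009 depth 4.1490517 wide 0.0
16.375 [-0.129 -0.519  0.548] [ 0.049 -0.095 -0.011] [608.844 -37.919 242.166] [-3.14  -0.001  2.249] 128.8592949485665 0.00023807491743355058 [-0.17   0.523  1.652 -0.     0.969 -0.849]
```

Call:
jog_arm(
  motion=[
    [0,0,0,-17,-44,0,40],
    [0,0,0,-17,-44,0,40],
    [0,0,-10.6,0,0,0,40],
    [0,0,-10.6,0,0,0,40],
    [0,0,0,0,0,20,40],
    [0,0,0,0,0,0,40],
  ],
)

```text
t: 17.12
eef_pos: [561.4, -119.5, 221.8]
tcp_rot: [-3.141, -0.003, 2.619]
ft_force: [-0.3, -0.1, -0.5]
opening: 0.419
grip_force: 0.0
```

Call:
jog_arm(
  motion=[
    [0,0,0,0,0,28,40],
    [0,0,0,0,0,28,40],
    [0,0,0,0,0,28,40],
    [0,0,0,0,0,0,40],
    [0,0,0,0,0,0,5],
    [0,0,0,0,0,0,5],
    [0,0,0,0,0,0,5],
    [0,0,0,0,0,0,5],
    [0,0,0,0,0,0,5],
  ],
)

```text
t: 18.25
eef_pos: [562.0, -119.5, 140.1]
tcp_rot: [3.142, 0.001, 2.62]
ft_force: [-1.1, 1.9, 6.8]
opening: 0.151
grip_force: 29.3
```

```bash
python3 st.py
```

```text
18.25 [-1.119  1.893  6.83 ] [0.352 0.089 0.392] [ 561.958 -119.528  140.061] [3.142 0.001 2.62 ] 150.09964490838 0.32790846191346645 [-0.324  0.615  1.826 -0.     0.7   -1.373]
```

Call:
jog_arm(
  motion=[
    [0,0,5,8.2,0.36,0,5],
    [0,0,5,8.2,0.36,0,5],
    [0,0,0,0,0,0,5],
  ],
)

```text
t: 18.62
eef_pos: [547.9, -109.8, 140.0]
tcp_rot: [-3.141, -0.0, 2.444]
ft_force: [-3.7, 3.0, 7.8]
opening: 0.15
grip_force: 29.1
```

```bash
python3 st.py; python3 -c "
import numpy as np
from cell import env
s=env.state()['eef_pos'][:2]-[609,-38];print(np.hypot(*s),np.degrees(np.arctan2(s[1],s[0])))"
```

```text
18.625 [-3.655  2.953  7.846] [0.457 0.491 0.246] [ 547.872 -109.751  140.029] [-3.141 -0.     2.444] 140.03559464243895 0.882988628000021 [-0.316  0.599  1.865 -0.     0.678 -1.189]
94.25913826094617 -130.4291186486213
```

Call:
jog_arm(
  motion=[
    [0,0,10,16.3,1.4,0,5],
    [0,0,10,16.3,1.4,0,5],
    [0,0,10,16.3,1.4,0,5],
    [0,0,10,16.3,1.4,0,5],
    [0,0,0,0,0,0,5],
  ],
)

```text
t: 19.25
eef_pos: [515.7, -53.6, 140.0]
tcp_rot: [-3.141, -0.0, 1.745]
ft_force: [-3.3, 1.8, 9.4]
opening: 0.148
grip_force: 28.9
```

```bash
cat >> st.py <<'E'
s=s['eef_pos'][:2]-[609,-38];print(np.hypot(*s),np.degrees(np.arctan2(s[1],s[0])))
E
python3 st.py
```

```text
19.25 [-3.325  1.818  9.375] [0.493 0.562 0.229] [515.661 -53.565 140.012] [-3.141 -0.     1.745] 99.99748772206826 1.6674549132585526 [-0.231  0.559  1.964  0.     0.619 -0.406]
94.62807655753043 -170.53282892138947
```

Call:
jog_arm(
  motion=[
    [0,0,10,16.3,1.6,0,5],
    [0,0,10,16.3,1.6,0,5],
    [0,0,10,16.3,1.5,0,5],
    [0,0,10,16.3,1.5,0,5],
    [0,0,0,0,0,0,5],
  ],
)

```text
t: 19.88
eef_pos: [527.5, 10.0, 140.0]
tcp_rot: [-3.141, -0.0, 1.047]
ft_force: [-4.9, 6.1, 11.3]
opening: 0.147
grip_force: 28.8
```

```bash
python3 st.py; python3 mark.py scene top
python3 - <<'E'
import cv2,glob
f=sorted(glob.glob('pics/mscene_*'),key=lambda s:float(s.split('_')[1][:-4]))[-1];print(f)
t=sorted(glob.glob('pics/mtop_*'),key=lambda s:float(s.split('_')[1][:-4]))[-1]
a=cv2.resize(cv2.imread(f)[210:360,260:410],(400,400),interpolation=2);b=cv2.resize(cv2.imread(t)[180:310,260:390],(400,400),interpolation=2)
cv2.imwrite('pics/k3.png',cv2.hconcat([a,b]))
E
```

```text
19.875 [-4.856  6.067 11.326] [1.189 0.842 0.203] [527.455  10.036 139.997] [-3.141 -0.     1.047] 59.992534996556905 1.6575545445084572 [-0.106  0.568  1.942  0.001  0.632  0.417]
94.64156834915673 149.4986683639355
scene rim angle 152.5 cog 150.89202225972102 depth 132.82358 wide 55.0
scene floor angle 15.75 cog 16.330137704641057 depth 135.09596 wide 84.0
top rim angle 154.75 cog 154.75736999374317 depth 144.89285 wide 119.75
top floor angle 70.0 cog 69.89192624829751 depth 14.46196 wide 22.5
pics/mscene_19.9.png
```

View pics/k3.png

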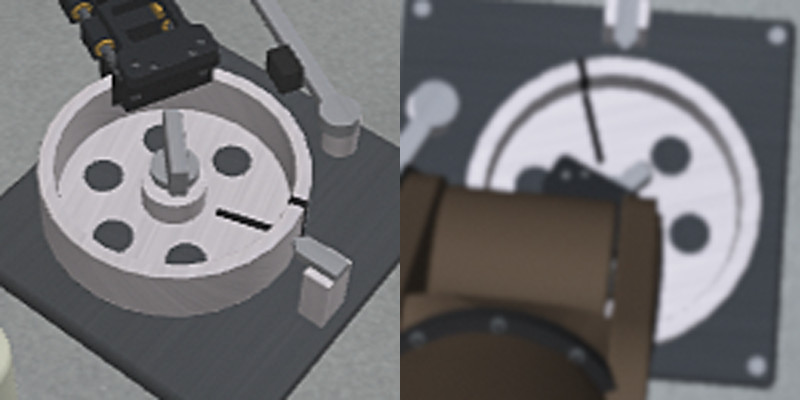

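Call:
jog_arm(
  motion=[
    [0,0,8,13.1,1.2,0,5],
    [0,0,8,13.1,1.2,0,5],
    [0,0,0,0,0,0,5],
  ],
)

```text
t: 20.35
eef_pos: [543.9, 30.5, 140.0]
tcp_rot: [-3.14, -0.0, 0.768]
ft_force: [-4.7, 10.9, 12.1]
opening: 0.146
grip_force: 28.8
```

```bash
sed -i 's/np.arange(-180,180,.25)/np.arange(-25,25,.25)/; s/%len(K)/.clip(0,len(K)-1)/' mark.py
sed -i 's/w=np.arange(i-20,i+21).*$/w=np.clip(np.arange(i-20,i+21),0,len(K)-1)/' mark.py
python3 mark.py scene top;python3 st.py
python3 - <<'E'
from h import *
import cv2,glob
np.set_printoptions(precision=2,suppress=True)
A=np.array([609.2,-37.8])
for n in('scene','top'):
    c=cam(n);P,uv=cloud(c);d=P[:,:2]-A;r=np.hypot(*d.T);a=np.degrees(np.arctan2(d[:,1],d[:,0]))
    m=(r>103)&(r<145)&(abs(a+4)<14)&(P[:,2]>74);print(n,m.sum(),np.median(P[m,2]))
    for lo,hi in((103,109),(109,115),(115,120),(120,126),(126,135)):
        k=m&(r>lo)&(r<hi)
        if k.sum(): print(lo,k.sum(),a[k].mean(),a[k].min(),a[k].max())
f=sorted(glob.glob('pics/mscene_*'),key=lambda s:float(s.split('_')[1][:-4]))[-1];print(f)
t=sorted(glob.glob('pics/mtop_*'),key=lambda s:float(s.split('_')[1][:-4]))[-1]
a=cv2.resize(cv2.imread(f)[260:340,320:400],(400,400),interpolation=2);b=cv2.resize(cv2.imread(t)[170:250,295:375],(400,400),interpolation=2)
cv2.imwrite('pics/k4.png',cv2.hconcat([a,b]))
E
```

```text
scene rim angle -2.5 cog -2.341378998129751 depth 125.33084 wide 4.75
scene floor angle -1.25 cog -0.705730304491067 depth 136.97716 wide 11.0
top rim angle -2.75 cog -2.8889735436958315 depth 124.16362 wide 5.0
top floor angle -1.0 cog -1.884016412932731 depth 72.18799 wide 12.75
20.45 [-6.455 11.3   10.924] [1.925 1.008 0.181] [543.63   30.167 140.012] [-3.14   0.     0.769] 44.08766925049676 0.2805776707828045 [-0.066  0.585  1.9    0.002  0.658  0.734]
94.44552455816066 133.79972851130537
scene 194 80.75439804300123
103 12 -4.499245200854177 -6.670585792187545 -2.2090372937374596
109 22 -4.437354240142084 -8.75857810461192 1.0599936474292186
115 27 -4.925489651026264 -8.683945348012882 -0.45742379871588024
120 26 -4.817697435425142 -8.375915178660486 -0.22551587302296613
126 50 -5.382947062937925 -10.616722444109215 -0.4300226506333957
top 120 78.73925133067485
103 5 -4.221222141589491 -4.750296956865094 -3.5318956675103563
109 16 -4.328049698804297 -7.7055570212689455 -1.2127561141895242
115 14 -4.282199858687047 -7.430128119999375 -1.189653691540009
120 20 -4.25277423319279 -7.896470552206669 -1.1330803508536187
126 33 -4.419792986479563 -7.770812346946534 -1.0652683480025298
pics/mscene_20.4.png
```

View pics/k4.png

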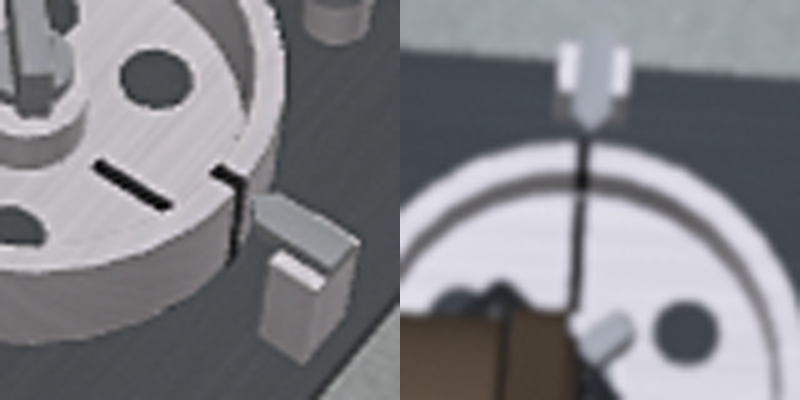

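Call:
jog_arm(
  motion=[
    [0,0,1.8,3,0,0,5],
    [0,0,0,0,0,0,5],
    [0,0,0,0,0,0,5],
  ],
)

```text
t: 20.92
eef_pos: [545.8, 32.1, 140.0]
tcp_rot: [-3.14, 0.0, 0.738]
ft_force: [-5.8, 11.2, 10.7]
opening: 0.15
grip_force: 28.9
```

```bash
python3 mark.py scene top;python3 st.py
```

```text
scene rim angle -4.0 cog -3.915111931635563 depth 127.50831 wide 4.75
scene floor angle -2.75 cog -2.1898395965367334 depth 136.65755 wide 11.0
top rim angle -4.25 cog -4.630487287655704 depth 106.98784 wide 5.5
top floor angle -3.7499999999999996 cog -3.779002033784762 depth 54.658516 wide 11.75
21.025 [-5.371 11.129 10.461] [1.949 1.004 0.198] [545.771  32.132 140.018] [-3.14  -0.     0.738] 42.27938518166662 0.20944587886333466 [-0.062  0.587  1.895  0.002  0.661  0.769]
94.42692133182027 132.03695280235723
```

Call:
jog_arm(
  motion=[
    [0,0,0,0,0,0,36],
    [0,0,0,0,0,0,36],
    [0,0,0,0,0,0,36],
    [0,0,0,0,0,-35,40],
    [0,0,0,0,0,-35,40],
    [0,0,0,0,0,-35,60],
    [0,0,10,0,0,0,60],
    [0,0,10,0,0,0,60],
    [0,0,10,0,0,0,60],
    [0,0,10,0,0,0,60],
  ],
)

```text
t: 22.28
eef_pos: [546.5, 30.8, 244.2]
tcp_rot: [3.141, 0.0, 0.033]
ft_force: [-0.1, -0.1, 0.6]
opening: 0.627
grip_force: 0.0
```

Call:
jog_arm(
  motion=[
    [0,0,10,0,0,0,60],
    [0,0,10.4,0,0,0,60],
    [0,0,0,-17.5,-45.5,0,60],
    [0,0,0,-17.5,-45.5,0,60],
    [0,0,0,-17.5,-45.5,0,60],
    [0,0,0,0,0,0,60],
  ],
)

```text
t: 23.02
eef_pos: [538.7, 179.5, 244.0]
tcp_rot: [-3.142, 0.0, -0.313]
ft_force: [-0.3, -1.4, -0.6]
opening: 0.632
grip_force: 0.0
```

```bash
python3 mark.py scene top wrist;python3 st.py
python3 - <<'E'
from h import *
import glob
for n in('scene','top','wrist'):
    c=cam(n);P,uv=cloud(c);g=P[(P[:,2]>100)&(P[:,2]<117)&(np.hypot(P[:,0]-537,P[:,1]-178)<25)]
    print(n,len(g),np.median(g,0) if len(g) else '')
g=lambda n:cv2.imread(sorted(glob.glob(f'pics/m{n}_*'),key=lambda s:float(s.split('_')[1][:-4]))[-1])
a=cv2.resize(g('scene')[260:340,320:400],(400,400),interpolation=2);b=cv2.resize(g('top')[170:250,295:375],(400,400),interpolation=2)
cv2.imwrite('pics/k5.png',cv2.hconcat([a,b]))
E
```

```text
scene rim angle -4.0 cog -3.737073903908035 depth 119.52029 wide 5.0
scene floor angle -2.75 cog -2.109372163740919 depth 130.54138 wide 11.0
top rim angle -4.25 cog -4.4914818969432595 depth 112.7226 wide 5.25
top floor angle -3.7499999999999996 cog -3.7610434652621407 depth 115.33747 wide 10.75
23.175 [ 0.191 -0.532 -0.798] [0.113 0.008 0.042] [539.109 176.44  244.081] [ 3.141  0.    -0.317] -18.14777390485314 0.016369869117625058 [ 0.2    0.464  1.757 -0.     0.921  2.088]
225.54190294265862 108.05208959611639
scene 93 [538.38820168 174.96629281 113.13698644]
top 0 
wrist 1004 [537.97408361 178.44256615 112.0845241 ]
```

View pics/k5.png

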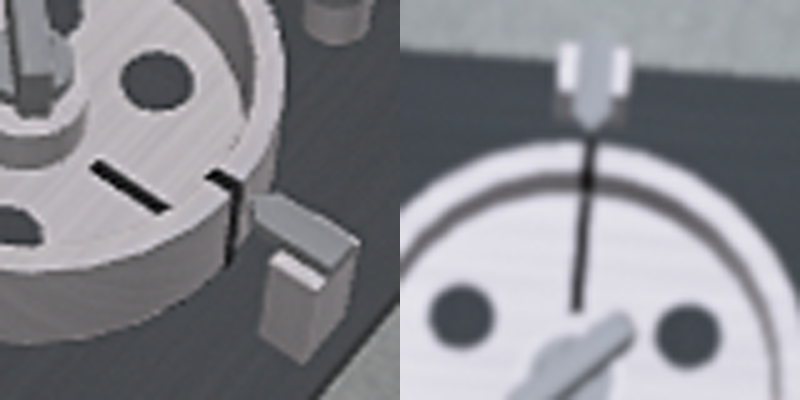

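```bash
python3 - <<'E'
from h import *
np.set_printoptions(precision=2,suppress=True)
A=np.array([609.2,-37.8])
c=cam('scene');P,uv=cloud(c);d=P[:,:2]-A;r=np.hypot(*d.T);a=np.degrees(np.arctan2(d[:,1],d[:,0]))
g=cv2.cvtColor(c['color'],cv2.COLOR_RGB2GRAY).astype(float)
for zl in(79,80):
  for lo,hi in((103,109),(109,115),(115,121),(121,128)):
    k=(r>lo)&(r<hi)&(abs(a+4)<12)&(P[:,2]>zl);print(zl,lo,k.sum(),a[k].mean(),a[k].min(),a[k].max())
k=(r>89)&(r<99)&(abs(a+4)<8)&(P[:,2]>77)
v=g[uv[k,1],uv[k,0]];w=np.clip(np.median(v)-20-v,0,None);print('line cloud',(w*a[k]).sum()/w.sum())
c2=cam('top');P,uv=cloud(c2);d=P[:,:2]-A;r=np.hypot(*d.T);a=np.degrees(np.arctan2(d[:,1],d[:,0]));g=cv2.cvtColor(c2['color'],cv2.COLOR_RGB2GRAY).astype(float)
k=(r>89)&(r<99)&(abs(a+4)<8)&(P[:,2]>75);v=g[uv[k,1],uv[k,0]];w=np.clip(np.median(v)-20-v,0,None);print('top line cloud',(w*a[k]).sum()/w.sum())
E
```

```text
79 103 5 -4.301425184391292 -6.542508368194268 -2.8682443085559215
79 109 20 -4.298146044668046 -7.874780929628487 -0.04841445625954709
79 115 23 -4.580408519939 -8.456226559928735 -0.46129253010997495
79 121 30 -4.638459714102358 -8.094952682623758 0.05366667103123861
80 103 4 -3.741154388440547 -4.839861615291833 -2.8682443085559215
80 109 18 -4.445288612063971 -7.874780929628487 -0.04841445625954709
80 115 22 -4.583059433540776 -8.456226559928735 -0.46129253010997495
80 121 26 -4.754913764190624 -8.094952682623758 -1.1647883469170128
line cloud -4.504353239523232
top line cloud -4.486262728180276
```

Call:
jog_arm(
  motion=[
    [0,0,0,-2,-1,30,60],
    [0,0,0,0,0,30,60],
    [0,0,0,0,0,30,60],
    [0,0,0,0,0,0,60],
    [0,0,0,0,0,0,15],
    [0,0,0,0,0,0,15],
    [0,0,0,0,0,0,15],
    [0,0,0,0,0,0,15],
    [0,0,0,0,0,0,15],
    [0,0,0,0,0,0,15],
  ],
)

```text
t: 24.68
eef_pos: [537.4, 178.2, 154.5]
tcp_rot: [3.141, -0.0, -0.316]
ft_force: [-2.2, -5.3, 5.0]
opening: 0.227
grip_force: 30.0
```

Call:
jog_arm(
  motion=[
    [0,0,0,-3,14,0,15],
    [0,0,0,-2,14,0,15],
    [0,0,0,-0.7,14,0,15],
    [0,0,0,0.4,14,0,15],
    [0,0,0,1.6,14,0,15],
    [0,0,0,2.4,12,0,15],
    [0,0,0,0,0,0,15],
  ],
)

```text
t: 25.55
eef_pos: [510.8, 99.9, 154.4]
tcp_rot: [3.141, -0.0, -0.318]
ft_force: [-1.5, 0.3, 5.5]
opening: 0.228
grip_force: 30.0
```

```bash
python3 st.py; python3 mark.py scene
```

```text
25.55 [-1.481  0.296  5.55 ] [0.101 0.316 0.119] [510.843  99.924 154.409] [ 3.141 -0.    -0.318] -18.20068659741574 -0.04645770415663719 [ 0.066  0.537  1.95  -0.     0.654  1.955]
169.28637235390525 125.43839893377792
scene rim angle -4.0 cog -3.7390268910839746 depth 123.1205 wide 5.0
scene floor angle -2.75 cog -2.1092044579460545 depth 133.53203 wide 11.0
```

Not at the stop yet; push on in small steps until contact is felt.

Call:
jog_arm(
  motion=[
    [0,0,0,0.3,1.5,0,15],
    [0,0,0,0,0,0,15],
  ],
)

```text
t: 25.85
eef_pos: [510.8, 99.0, 154.4]
tcp_rot: [-3.142, -0.001, -0.317]
ft_force: [-1.5, -0.3, 6.0]
opening: 0.226
grip_force: 30.0
```

Call:
jog_arm(
  motion=[
    [0,0,0,0.3,1.5,0,15],
    [0,0,0,0,0,0,15],
  ],
)

```text
t: 26.1
eef_pos: [510.7, 98.1, 154.4]
tcp_rot: [-3.141, -0.001, -0.317]
ft_force: [-0.8, 7.4, 4.9]
opening: 0.223
grip_force: 30.0
```

Call:
jog_arm(
  motion=[
    [0,0,0,0.2,1.5,0,15],
    [0,0,0,0,0,0,15],
  ],
)

```text
t: 26.35
eef_pos: [510.6, 97.8, 154.4]
tcp_rot: [-3.139, -0.001, -0.318]
ft_force: [0.5, 20.9, 3.7]
opening: 0.224
grip_force: 30.0
```

Call:
jog_arm(
  motion=[
    [0,0,0,0.2,1,0,15],
    [0,0,0,0,0,0,15],
  ],
)

```text
t: 26.6
eef_pos: [510.5, 97.6, 154.5]
tcp_rot: [-3.138, -0.001, -0.318]
ft_force: [0.9, 29.4, 2.8]
opening: 0.226
grip_force: 30.0
```

Call:
jog_arm(
  motion=[
    [0,0,0,0,0,0,60],
    [0,0,0,0,0,0,60],
    [0,0,0,0,0,0,60],
    [0,0,0,0,0,0,60],
    [0,0,0,0,0,-40,60],
    [0,0,0,0,0,-50,60],
    [0,0,0,-40,-20,-30,60],
    [0,0,0,-20,-45,0,60],
    [0,0,0,0,-50,0,60],
    [0,0,0,0,0,0,60],
  ],
)

```text
t: 27.85
eef_pos: [489.1, 225.6, 274.1]
tcp_rot: [-3.141, -0.001, -0.314]
ft_force: [0.1, -0.6, -0.4]
opening: 0.633
grip_force: 0.0
```

```bash
python3 bar.py; python3 mark.py scene top;python3 st.py
python3 - <<'E'
from h import *
for n in('scene','top'):
    c=cam(n);P,uv=cloud(c);g=P[(P[:,2]>100)&(P[:,2]<117)&(np.hypot(P[:,0]-510,P[:,1]-98)<25)]
    print(n,len(g),np.median(g,0) if len(g) else '')
    save(c,n+'_end.png')
a=cv2.resize(cv2.imread('pics/scene_end.png')[170:390,180:470],(525,398),interpolation=2)
b=cv2.resize(cv2.imread('pics/top_end.png')[160:310,240:390],(270,270),interpolation=2);b=cv2.copyMakeBorder(b,0,128,0,0,0)
cv2.imwrite('pics/k6.png',np.hstack([a,b]))
E
```

```text
27.85 [489.06 225.64 274.1 ] [-179.97   -0.03  -17.98]
top 200 [609.01 -36.75 106.09] 129.40318123182283 [13.93 59.9 ] ((609.361572265625, -36.785743713378906), (14.255352973937988, 59.27238845825195), 39.093711853027344)
scene 189 [610.04 -39.48 108.33] 129.04595181976842 [14.3  62.64] ((608.771728515625, -37.494346618652344), (14.096037864685059, 59.749114990234375), 38.71480941772461)
scene rim angle -4.0 cog -3.7403590556503765 depth 117.47244 wide 5.0
scene floor angle -3.0000000000000004 cog -2.182577642182384 depth 126.62652 wide 11.0
top rim angle -4.25 cog -4.485858781458303 depth 108.60466 wide 5.25
top floor angle -3.7499999999999996 cog -3.7650630531494307 depth 111.21496 wide 10.75
28.1 [-0.511 -0.149  0.558] [ 0.047 -0.009 -0.042] [488.643 222.482 274.13 ] [ 3.141  0.    -0.318] -18.209640778428838 -0.007691811479162425 [ 0.304  0.387  1.797 -0.     0.958  2.193]
286.94360282981785 114.79955546265715
scene 101 [511.25519917  96.02659693 111.85218861]
top 100 [510.13923296  98.98588709 111.39809835]
```

View pics/k6.png

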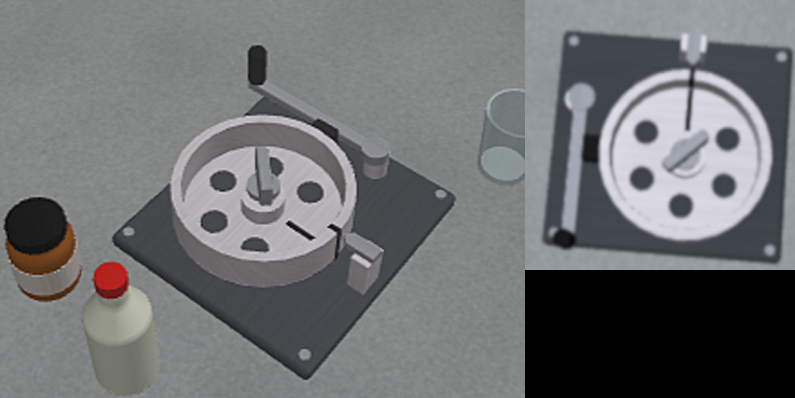

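The picture shows the brake shoe back on the rim, the line facing the pointer, and the bottles and beaker undisturbed.

```bash
python3 -c "
from cell import env
print(env.job_done())"
```

```text
the job is handed in; nothing more can be done
None
```

I handed the job in at about 28 s, done in the order asked: brake swung fully off, screw bottomed and backed off about 45° (measured 45.3°), the line within about half a degree of the pointer, and the brake fully on again. The bottles and beaker look undisturbed; the hand-in returned no verdict.

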